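Load reagent packs through the analyser's swing gate

TASK

Load the analyser: lift the dust cover off the loading track's entry lane and park it upright on the rubber mat, then set every reagent pack on the bench upright into the entry lane and push it along the lane through the swing gate (never lift one over the gate) far enough into the bay that the gate swings fully shut behind it. When all packs are in, put the dust cover back squarely over the entry lane, down on its base; leave the other things on the bench alone.

Things in the scene. Friction and masses are not known exactly. Their poses are not given: they have to be found in the camera images.
- loader: White and grey reagent loading track fixed to the bench, 80 wide x 475 mm long. Origin: on the bench, lane centre line, in the gate's plane. +y runs along the lane from the entry (y -155 to 0 mm, mouth open) through the gate (y = 0) into the bay (y 0 to 250); z up. Lane floor 6 mm above the bench, 44 mm wide between 4 mm walls whose tops are 22 mm above the bench; entry open above.
- entry (a point): Point on the lane floor (6 mm above the bench) in the middle of the entry lane, at y = -80 mm of the loader: the dust cover belongs centred here, its long side along the lane, standing on the base plate (also 6 mm above the bench).
- bay (a point): Point on the lane floor in the bay, at y = 150 mm of the loader. The bay ends at a solid housing at y = 250, 80 mm high: room for four packs in a row behind the shut gate, later packs pushing earlier ones on. From y = 87 mm on it has a clear roof (underside 68, top 71 mm above the bench) on clear sides; between gate and roof it is open above.
- gate (a joint): Swing gate at the loader's y = 0: leaf 50 long, 4 thick, 13 to 53 mm above the bench, on an upright pin at x = +29 mm (top 58 mm up); stop post at x = -27 (top 54 mm up). 0 = shut, grows to 1.5 rad as it swings into the bay; it cannot open toward the entry. A light spring (about 0.4 N at its tip shut, 1.3 N wide open) shuts it once nothing stands in its sweep, 50 mm past the gate.
- cover_mid (a point): Loose grey dust cover, at first on the entry lane. Upturned trough 70 (x) x 130 (y) mm, roof top 42 mm above its lower edge; on it a black bar handle 14 (x) x 54 (y) x 30 mm high, top 72 mm above the lower edge. Side skirts, 62 mm apart inside, straddle the lane walls (52 mm over all); ends open below; either way round fits. 180 g. Point: centre, 36 mm above its lower edge.
- mat_top (a point): Middle of the top of a black rubber mat lying on the bench, 90 (x) x 170 (y) x 3 mm: the parking place for the dust cover.
- pack0_mid (a point): Reagent pack, a white upright plastic block with a grey band near its top and three dark dots on top, 36 (x) x 44 (y) x 50 mm high (z), about 120 g, heavier at its foot; goes in with its 44 mm side along the lane, either way round. This point: its centre, 25 mm above its underside. May be absent (None).
- pack1_mid (a point): Reagent pack, a white upright plastic block with a grey band near its top and three dark dots on top, 36 (x) x 44 (y) x 50 mm high (z), about 120 g, heavier at its foot; goes in with its 44 mm side along the lane, either way round. This point: its centre, 25 mm above its underside. May be absent (None).
- pack2_mid (a point): Reagent pack, a white upright plastic block with a grey band near its top and three dark dots on top, 36 (x) x 44 (y) x 50 mm high (z), about 120 g, heavier at its foot; goes in with its 44 mm side along the lane, either way round. This point: its centre, 25 mm above its underside. May be absent (None).
- pack3_mid (a point): Reagent pack, a white upright plastic block with a grey band near its top and three dark dots on top, 36 (x) x 44 (y) x 50 mm high (z), about 120 g, heavier at its foot; goes in with its 44 mm side along the lane, either way round. This point: its centre, 25 mm above its underside. May be absent (None).
- jar: Bystander: small closed specimen jar, 36 mm across, 50 mm high, standing among the packs; origin at the centre of its underside. Leave alone.
- rack: Bystander: blue tube rack with capped tubes, 70 x 200 mm, 100 mm high; origin at the centre of its underside. Leave alone.
- tipbox: Bystander: pipette tip box, 89 x 124 x 77 mm; origin at the centre of its underside. Leave alone.
- beaker: Bystander: glass beaker, 66 mm across, 80 mm high; origin at the centre of its underside. Leave alone.
Mind the look-alikes: they are no part of the job. Leave any pink or purple look-alike of the part that bears pack1_mid alone.

How it is judged:
On the way, in this order (a step that is already met when the one before it is completed fails the run):
1. the dust cover is off and stands released, upright, on the mat (horizontal distance between cover_mid and mat_top below 0.05 m and height (world z) of cover_mid below 0.048 m and angle between cover_mid's own z axis and vertical below 0.15 rad and contact force between the fingers and cover below 0.1 N), for 0.2 s.
2. every pack stands in the bay and the gate is shut behind them (y of pack0_mid in the frame of loader between 0.062 and 0.24 m and x of pack0_mid in the frame of loader between -0.02 and 0.02 m and z of each of pack0_mid, pack1_mid, pack2_mid, pack3_mid in the frame of loader below 0.04 m and angle between each of pack0_mid, pack1_mid, pack2_mid, pack3_mid's own z axis and vertical below 0.25 rad and y of pack1_mid in the frame of loader between 0.062 and 0.24 m and x of pack1_mid in the frame of loader between -0.02 and 0.02 m and y of pack2_mid in the frame of loader between 0.062 and 0.24 m and x of pack2_mid in the frame of loader between -0.02 and 0.02 m and y of pack3_mid in the frame of loader between 0.062 and 0.24 m and x of pack3_mid in the frame of loader between -0.02 and 0.02 m and value of joint gate below 0.08 rad), for 0.2 s.
3. the dust cover is back over the entry lane (x of cover_mid in the frame of loader between -0.007 and 0.007 m and y of cover_mid in the frame of loader between -0.095 and -0.065 m and z of cover_mid in the frame of loader below 0.046 m and angle between the y axis of cover_mid and the y axis of loader, either way round below 0.1 rad and angle between cover_mid's own z axis and vertical below 0.08 rad and linear speed of cover below 0.02 m/s), for 0.2 s.
At the end, for the whole second after the job is handed in: Every pack present stands upright (within 0.25 rad) on the bay floor with its centre at least 62 mm past the gate, the gate is shut (under 0.08 rad), and the cover stands down on the base plate over the entry lane, within 7 mm across, 15 mm along and 0.1 rad of its place; all released and at rest (all of step 2 and all of step 3 and linear speed of each of pack0, pack1, pack2, pack3 below 0.02 m/s); the robot touches nothing.
It fails at once if a pack is lifted over the gate or dropped into the bay instead of being pushed through ((y of pack0_mid in the frame of loader between -0.015 and 0.25 m and x of pack0_mid in the frame of loader between -0.05 and 0.05 m and z of pack0_mid in the frame of loader above 0.052 m) or (y of pack1_mid in the frame of loader between -0.015 and 0.25 m and x of pack1_mid in the frame of loader between -0.05 and 0.05 m and z of pack1_mid in the frame of loader above 0.052 m) or (y of pack2_mid in the frame of loader between -0.015 and 0.25 m and x of pack2_mid in the frame of loader between -0.05 and 0.05 m and z of pack2_mid in the frame of loader above 0.052 m) or (y of pack3_mid in the frame of loader between -0.015 and 0.25 m and x of pack3_mid in the frame of loader between -0.05 and 0.05 m and z of pack3_mid in the frame of loader above 0.052 m)).
It fails at once if a bystander is knocked over or shoved more than 5 cm ((distance of jar from where it was at the start of the episode above 0.05 m or angle between jar's own z axis and vertical above 0.6 rad) or (distance of rack from where it was at the start of the episode above 0.05 m or angle between rack's own z axis and vertical above 0.6 rad) or (distance of tipbox from where it was at the start of the episode above 0.05 m or angle between tipbox's own z axis and vertical above 0.6 rad) or (distance of beaker from where it was at the start of the episode above 0.05 m or angle between beaker's own z axis and vertical above 0.6 rad)).
Of pack0, pack1, pack2, pack3 only 3 to 4 are there at a start; the rules pass over those that are not, and their reading is None.
At some moment in a run one of pack0, pack1, pack2, pack3 may be knocked a few centimetres aside while the robot is not near it.
It also fails if it takes over 210 s, if anything falls off the work surface, if the arm or the gripper's body presses on something with over 40 N, if the wrist force passes 120 N, or if a joint passes its speed limit or range.

ROBOT

A 7-joint arm with a two-finger parallel gripper is mounted at the origin on the work surface. World frame = base frame: x ahead of the robot, y to its left, z up, the work surface at z = 0. Lengths are in m, angles in rad, forces in N, time in s.
With the tool pointing down it reaches from about 0.425 to 0.925 m from the base axis. Payload 6.8 kg.
Tool frame: the origin (TCP) lies on the centre line of the jaws, within the pads' length; the fingertips stand bot.tip_reach ahead of it and the grasp point (between the pads) lies 3 mm ahead of it (bot.tip_reach is the distance from the TCP to the fingertips, in m); z points along the fingers, y is the line along which they close (so a half turn about z gives the same grasp; the last joint's range is limited). The gripper opens to 85 mm and grips with 20 to 120 N. Pads are 22 mm wide; open, the fingers measure 114 mm over their backs; the gripper's body (76 mm by 85 mm) begins 54 mm behind the grasp point. The pads swing forward as they close: fully open they stand 13 mm farther back than shut.
Start: joints at [-1.386, 0.477, 0.022, 1.555, -0.011, 1.109, -0.083], TCP at [0.195, 0.646, 0.253] pointing down, gripper open.
Joint ranges: [-2.96, 2.96], [-0.34, 2.1], [-1.41, 1.46], [0.24, 2.44], [-1.37, 4.51], [0.17, 1.92], [-2.96, 2.96]. Speed limits (rad/s): [2.39, 2.39, 3.14, 3.14, 3.14, 3.14, 3.14].

INTERFACE

Orientations are given as a unit quaternion [w, x, y, z].
In Python, from station import bot gives the robot as it stands.
- The arm moves only by the tool jog_arm, never from a script. Its argument "deltas" is a list of rows, each a list of 7 numbers: the shift along the world's x, y, z in m, then the turn, a rotation vector about the world's x, y, z in rad, then the opening, from 0 (shut) to 1 (fully open). In form: [[x, y, z, rx, ry, rz, grip], ...]. A call has 1 to 10 rows; each row shifts and turns the commanded pose from where the row before left it; what a row does not reach is not made up. A row lasts 1/10 s, in which the tool goes at most 50 mm and 8.59 degrees, less where a joint would pass 70% of its speed; a pose out of reach is approached as far as the arm can. A call with a gripper value outside its range is refused whole. The fingers move at their own pace and stop on an object; "newtons" is the grip in N (left out, the last holds). Time passes only in rows, so rows that do not move let the fingers close. It gives the time, the measured TCP pose, the force, the opening and the grip force at its end, in the units of the state.
- bot.get_obs(): the state, without advancing time (a new reading comes with each control period).
- bot.read_camera(name): name is "scene" or "top" or "wrist"; returns a dict with "img" (384x512x3 uint8, red, green, blue), "K" (3x3 intrinsics, pixels), "dist_coeffs" ([k1, k2, p1, p2, k3] as OpenCV has them; the pictures are not rectified), "eye" and "attitude" of the camera in the world. Camera axes: x right, y down, z forward; pixel columns grow to the right and rows downward; lengths in m; the calibration is good to about 2 mm. A picture is of the moment at which its call begins. There is no depth.
- bot.hand_in(): hands the job in; it is judged then, once.
The state is a dict: "t": time; "q": joint angles; "joint_vel": joint speeds; "joint_torque": joint torques, N m; "eef_pos": TCP position; "tool_rot": TCP orientation; "contact_force": force on the tool from outside, world axes, zero at the start; "torque": the same for the moment, N m; "gripper_width": opening from 0.0 (shut) to 1.0 (fully open); "grasp_force": force on a finger pad.
Only numpy, scipy, OpenCV 4.12 (cv2) and the standard library are available. Lean on these libraries where they do the work, as an engineer would, in place of code of your own. Each camera call takes 0.05 s, during which the arm holds its last target. There are 200 camera calls.

## Working session

There is one attempt and no reset: what is moved stays moved. The work goes in short steps, Python scripts to look and compute and a tool call to move; the robot and the scene stay as the last step left them, time stands still between calls to the robot, and variables do not carry over. Pictures are saved under pics/ and viewed, at most 14 in all, crops included, and the job is handed in when it is done.

Besides the shell and the picture viewer there is one more tool, called in YAML: its name, and indented under it one key for each argument. jog_arm: Moves the arm, as the interface text tells. Its arguments: {"type":"object","properties":{"deltas":{"type":"array"},"newtons":{"type":"number"}},"required":["deltas"]}

```bash
mkdir -p pics; ls; cat > h.py <<'E'
import numpy as np, cv2, json, pickle
from scipy.spatial.transform import Rotation as R
from station import bot
def snap(name, fn):
    c=bot.read_camera(name); cv2.imwrite(f'pics/{fn}.png',c['img'][:,:,::-1]); pickle.dump(c,open(f'pics/{fn}.pkl','wb')); return c
def Rm(c):
    a=np.array(c['attitude'],float)
    return a if a.shape==(3,3) else R.from_quat(np.r_[a[1:],a[0]]).as_matrix()
def ray(c,px,z):
    p=cv2.undistortPoints(np.array(px,float).reshape(-1,1,2),np.array(c['K']),np.array(c['dist_coeffs'])).reshape(-1,2)
    d=np.c_[p,np.ones(len(p))]@Rm(c).T; e=np.array(c['eye'])
    return e+d*((np.asarray(z)-e[2])/d[:,2])[:,None]
def proj(c,P):
    Rw=Rm(c); t=-Rw.T@np.array(c['eye'])
    return cv2.projectPoints(np.array(P,float).reshape(-1,1,3),cv2.Rodrigues(Rw.T)[0],t,np.array(c['K']),np.array(c['dist_coeffs']))[0].reshape(-1,2)
def ld(fn): return pickle.load(open(f'pics/{fn}.pkl','rb'))
E
python3 - <<'E'
from h import *
for n in ['scene','top']:
    c=snap(n,n+'0'); print(n,c['eye'],c['attitude'],c['K'],c['dist_coeffs'])
a=cv2.imread('pics/top0.png'); cv2.imwrite('pics/top0b.png',cv2.resize(a,(800,600),interpolation=cv2.INTER_CUBIC))
print(bot.get_obs(), bot.tip_reach)
E
```

```text
pics
scene [ 1.16613503 -0.5046728   0.79155866] [-0.32898243  0.82792802  0.42493538 -0.16042344] [[428.26121672   0.         258.17974385]
 [  0.         428.26121672 188.88314021]
 [  0.           0.           1.        ]] [0.02599304 0.         0.         0.         0.        ]
top [ 0.56298346 -0.06896535  1.07083446] [-0.0140286   0.70909407 -0.70479052  0.01609736] [[387.6482452    0.         256.69447578]
 [  0.         387.6482452  190.40061705]
 [  0.           0.           1.        ]] [-0.12917104  0.          0.          0.          0.        ]
{'t': 0.1, 'q': array([-1.38609824,  0.47774278,  0.02233079,  1.55632001, -0.0114887 ,
        1.10930887, -0.08307343]), 'joint_vel': array([-0.00056612, -0.00204169,  0.00029944, -0.00368656,  0.00056531,
        0.00058292,  0.0010022 ]), 'joint_torque': array([ 4.82288204e-03, -5.97760856e+01,  1.61362879e+00, -2.81955028e+01,
        1.27618090e-02,  4.92176405e-03, -1.11557074e-05]), 'eef_pos': array([0.19468952, 0.64580583, 0.25241944]), 'tool_rot': array([-5.81454998e-05,  1.45845681e-01,  9.89307008e-01, -8.23418494e-04]), 'contact_force': array([-0.07227231,  0.17509119,  0.23425802]), 'torque': array([-0.03734752,  0.01963885,  0.03448185]), 'grasp_force': 0.0, 'gripper_width': 0.9995877981601334} 0.022
```

View pics/top0b.png

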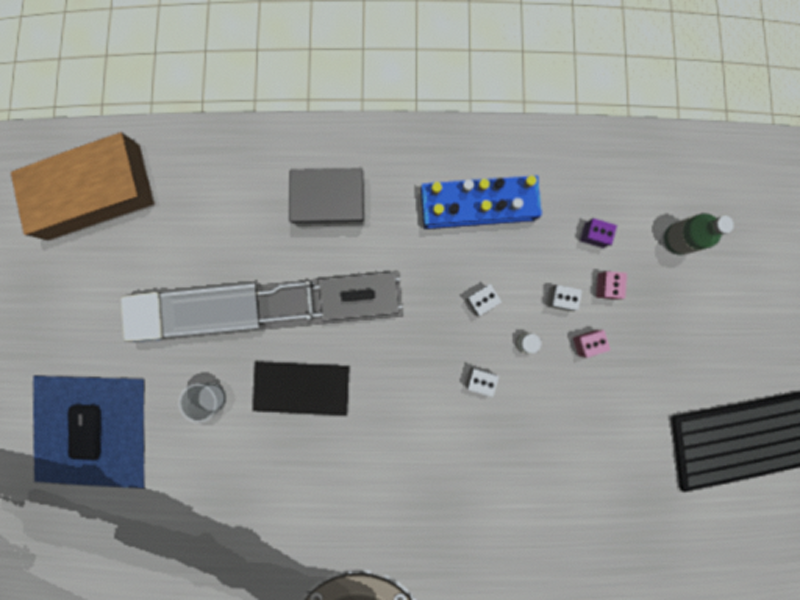

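View pics/scene0.png

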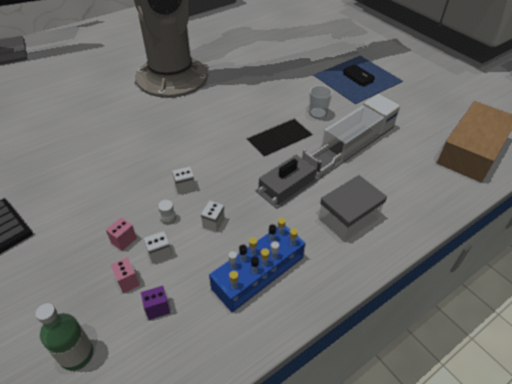

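The top view shows three white packs, at about (484,300), (565,298) and (482,381) in the 800x600 picture. The jar is at (529,343), the loader runs from (125,315) to (400,290) with the cover at (358,295), and the mat is at (300,388). The scene view agrees that there are three packs.

```bash
python3 - <<'E'
import cv2
a=cv2.imread('pics/top0.png')
# crop A: loader x70..270,y160..270 ; B packs x280..420, y165..265
A=a[165:272,70:268]; B=a[170:260,285:405]
cv2.imwrite('pics/A.png',cv2.resize(A,None,fx=4,fy=4,interpolation=cv2.INTER_CUBIC))
cv2.imwrite('pics/B.png',cv2.resize(B,None,fx=6,fy=6,interpolation=cv2.INTER_CUBIC))
E
```

```text
(no output)
```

View pics/A.png

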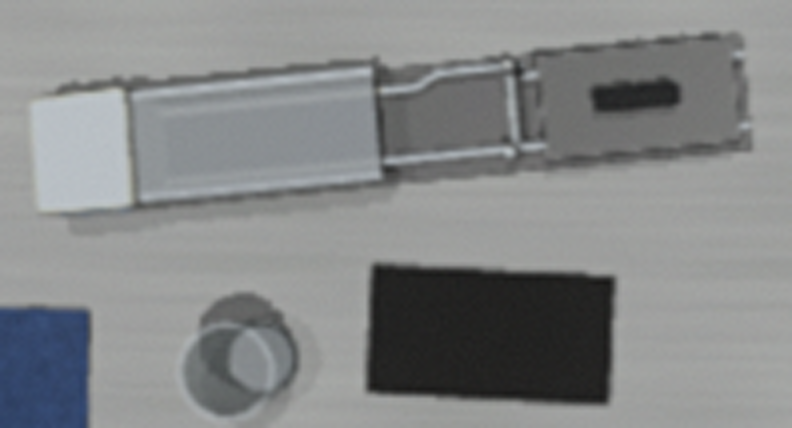

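View pics/B.png

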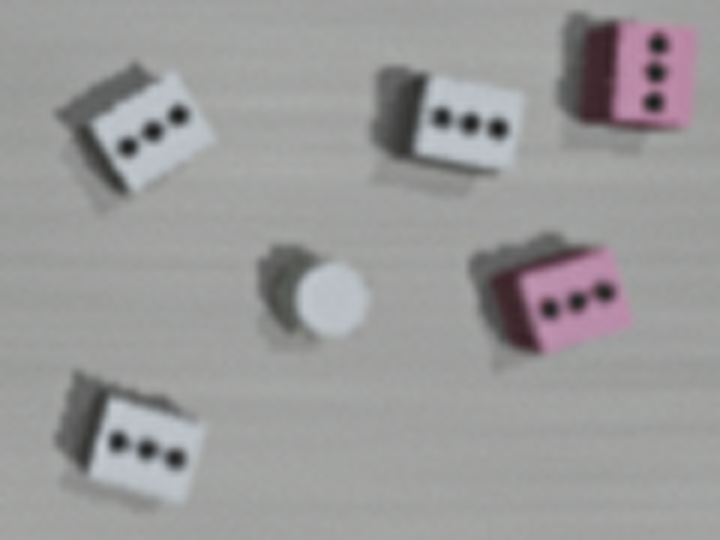

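```bash
python3 - <<'E'
from h import *
c=ld('top0'); np.set_printoptions(precision=4,suppress=True)
fA=lambda p:(np.array(p,float)+.5)/4-.5+[70,165]
fB=lambda p:(np.array(p,float)+.5)/6-.5+[285,170]
def rect(n,f,p,z):
    P=ray(c,f(p),np.full(len(p),z)); m=P.mean(0)[:2]
    d=(P[0]-P[1]+P[3]-P[2])[:2]
    print(n,m,'yaw(long axis) deg',np.degrees(np.arctan2(d[1],d[0])),'sides',np.linalg.norm(P[0]-P[1]),np.linalg.norm(P[2]-P[1]))
    return P
rect('housing',fA,[(30,97),(128,87),(136,204),(38,212)],.08)
rect('roof',fA,[(128,87),(378,63),(382,182),(136,204)],.071)
rect('cover',fA,[(533,55),(742,38),(750,143),(545,160)],.048)
rect('handle',fA,[(592,87),(679,80),(680,103),(594,110)],.078)
rect('mat',fA,[(373,264),(615,277),(608,402),(368,390)],.003)
print('gate post/pin',ray(c,fA([(507,62),(513,152)]),[.058,.054]))
print('bay end',ray(c,fA([(132,87),(136,204)]),[.08,.08]), 'roof front', ray(c,fA([(378,63),(382,182)]),[.071]*2))
rect('pA',fB,[(88,130),(176,72),(216,135),(130,195)],.05)
rect('pB',fB,[(427,75),(524,92),(515,173),(414,155)],.05)
rect('pC',fB,[(108,397),(207,425),(186,503),(90,473)],.05)
for n,d in dict(A=[(128,147),(152,131),(179,115)],B=[(441,117),(470,123),(498,128)],C=[(118,441),(147,449),(176,457)]).items():
    P=ray(c,fB(d),[.05]*3); print(n,P.mean(0)[:2],np.degrees(np.arctan2(*(P[0]-P[2])[1::-1])))
print('jar',ray(c,fB([(332,300)]),[.05]))
E
```

```text
housing [0.5719 0.3637] yaw(long axis) deg 95.54639656494369 sides 0.06787495079886027 0.07655597139302209
roof [0.5834 0.2505] yaw(long axis) deg 95.6123281209659 sides 0.16866734394007465 0.07739595577839457
cover [ 0.6089 -0.0018] yaw(long axis) deg 95.0457370255509 sides 0.1389402709134178 0.06964886903488526
handle [0.6101 0.0001] yaw(long axis) deg 94.97552887632435 sides 0.056049042632785095 0.014780342328203447
mat [0.4485 0.1048] yaw(long axis) deg 87.74974228890115 sides 0.16826257701184968 0.08613962749223643
gate post/pin [[0.6322 0.0867 0.058 ]
 [0.5732 0.0826 0.054 ]]
bay end [[0.6133 0.3308 0.08  ]
 [0.537  0.3265 0.08  ]] roof front [[0.6302 0.1693 0.071 ]
 [0.5529 0.1655 0.071 ]]
pA [ 0.6038 -0.2128] yaw(long axis) deg 124.26348001017622 sides 0.04675055562306907 0.03290090324644003
pB [ 0.6088 -0.3549] yaw(long axis) deg 80.50466332850513 sides 0.04459050028591486 0.036341281428172285
pC [ 0.4647 -0.211 ] yaw(long axis) deg 73.58122598388422 sides 0.04545747163570564 0.03547200625678961
A [ 0.6047 -0.213 ] 122.24112502277498
B [ 0.6092 -0.3547] 79.62209730233248
C [ 0.4649 -0.2107] 74.71641040150968
jar [[ 0.5306 -0.2926  0.05  ]]
```

jog_arm:
  deltas:
    - [0.02, -0.032, 0, 0, 0, -0.059, 0.7]
    - [0.021, -0.032, 0, 0, 0, -0.059, 0.7]
    - [0.021, -0.032, 0, 0, 0, -0.059, 0.7]
    - [0.021, -0.032, 0, 0, 0, -0.059, 0.7]
    - [0.021, -0.032, 0, 0, 0, -0.059, 0.7]
    - [0.021, -0.032, 0, 0, 0, -0.059, 0.7]
    - [0.021, -0.032, 0, 0, 0, -0.059, 0.7]
    - [0.021, -0.032, 0, 0, 0, -0.059, 0.7]
    - [0.021, -0.032, 0, 0, 0, -0.059, 0.7]
    - [0.021, -0.032, 0, 0, 0, -0.059, 0.7]
  newtons: 40

```text
t: 1.1
eef_pos: [0.4043, 0.3247, 0.2531]
tool_rot: [-0.0, 0.428, 0.904, -0.0]
contact_force: [-0.0, 1.0, -0.8]
gripper_width: 0.702
grasp_force: 0.0
```

jog_arm:
  deltas:
    - [0.02, -0.032, -0.005, 0, 0, -0.059, 0.7]
    - [0.021, -0.032, -0.005, 0, 0, -0.059, 0.7]
    - [0.021, -0.032, -0.005, 0, 0, -0.059, 0.7]
    - [0.021, -0.032, -0.005, 0, 0, -0.059, 0.7]
    - [0.021, -0.032, -0.005, 0, 0, -0.059, 0.7]
    - [0.021, -0.032, -0.005, 0, 0, -0.059, 0.7]
    - [0.021, -0.032, -0.005, 0, 0, -0.059, 0.7]
    - [0.021, -0.032, -0.005, 0, 0, -0.059, 0.7]
    - [0.021, -0.032, -0.005, 0, 0, -0.059, 0.7]
    - [0.02, -0.032, -0.005, 0, 0, -0.045, 0.7]

```text
t: 2.1
eef_pos: [0.6123, 0.0051, 0.2027]
tool_rot: [-0.0, 0.667, 0.745, -0.0]
contact_force: [0.5, -0.5, 0.3]
gripper_width: 0.703
grasp_force: 0.0
```

```bash
python3 - <<'E'
from h import *
c=snap('wrist','w1'); o=bot.get_obs(); print(o['t'],o['eef_pos'],o['tool_rot'],o['gripper_width'],c['eye'],c['attitude'])
E
```

```text
2.15 [ 0.61435946 -0.00222314  0.20257695] [ 0.00228108  0.67038527  0.74200863 -0.0012572 ] 0.6991995478057892 [0.60440569 0.07136385 0.32230093] [0.13386064 0.98949389 0.05411713 0.00738295]
```

View pics/w1.png

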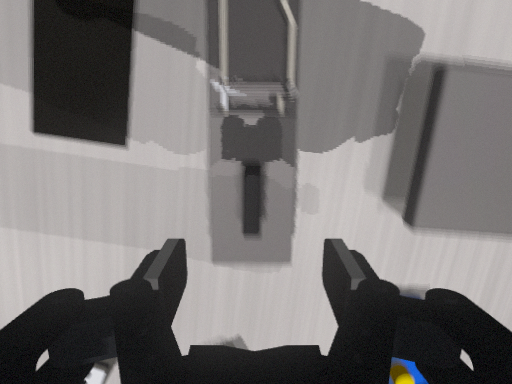

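The wrist view shows the handle at (244–261, 164–236). The cover roof's near edge runs from (211,262) to (292,263), the lane walls are at the top around x 223 and 291, and the mat is at upper left.

```bash
python3 - <<'E'
from h import *
np.set_printoptions(precision=4,suppress=True)
snap('wrist','w2')
a=cv2.imread('pics/w2.png'); cv2.imwrite('pics/w2b.png',cv2.resize(a[0:280,180:380],None,fx=2.14,fy=2.14,interpolation=cv2.INTER_CUBIC))
for f in ['w1','w2']:
    c=ld(f); P=ray(c,[(244,164),(261,164),(260,236),(243,236)],[.078]*4); print(P.mean(0),np.linalg.norm(P[0]-P[3]),np.degrees(np.arctan2(*(P[0]-P[3]+P[1]-P[2])[1::-1])))
    print(ray(c,[(211,262),(292,263)],[.048]*2), c['eye'])
o=bot.get_obs(); q=o['tool_rot']; y=R.from_quat(np.r_[q[1:],q[0]]).as_matrix()[:,1]; print(o['eef_pos'],np.degrees(np.arctan2(y[1],y[0])))
E
```

```text
[ 0.6108 -0.0016  0.078 ] 0.05565716929504325 95.40129440947726
[[ 0.5819 -0.0699  0.048 ]
 [ 0.6525 -0.0631  0.048 ]] [0.6044 0.0714 0.3223]
[ 0.613  -0.0095  0.078 ] 0.05570505119458386 94.8995228506883
[[ 0.5836 -0.0777  0.048 ]
 [ 0.6544 -0.0716  0.048 ]] [0.6067 0.0647 0.3218]
[0.613  0.     0.2027] 5.93020030992662
```

View pics/w2b.png

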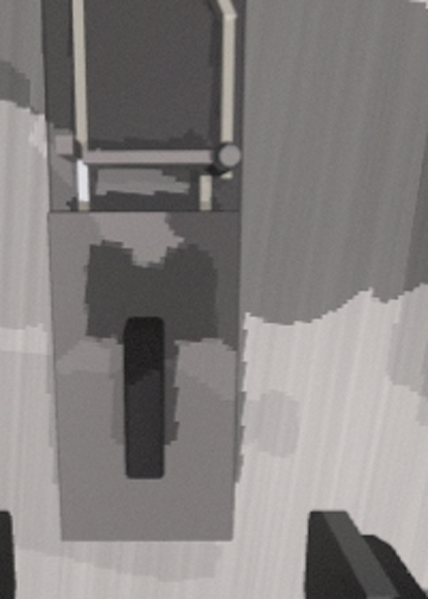

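```bash
python3 - <<'E'
from h import *
np.set_printoptions(precision=4,suppress=True)
c=ld('w2'); f=lambda p:(np.array(p,float)+.5)/2.14-.5+[180,0]
H=ray(c,f([(125,318),(164,318),(164,478),(126,478)]),[.078]*4); C=ray(c,f([(50,212),(239,212),(233,540),(62,540)]),[.048]*4)
for P in (H,C): print(P.mean(0),np.degrees(np.arctan2(*(P[0]-P[3]+P[1]-P[2])[1::-1])),np.linalg.norm(P[0]-P[3]),np.linalg.norm(P[0]-P[1]))
print('pin,post',ray(c,f([(229,156),(65,143)]),[.058,.054]))
W=ray(c,f([(76,5),(83,148),(229,40),(228,140),(82,205),(206,205)]),[.022]*6); print('walls',W)
E
```

```text
[0.6086 0.001  0.078 ] 95.62790145506337 0.05650294004198322 0.012938002474511982
[ 0.6088 -0.0011  0.048 ] 95.99430694185865 0.12847844394487032 0.06788893559064077
pin,post [[0.6291 0.0841 0.058 ]
 [0.5729 0.083  0.054 ]]
walls [[0.5695 0.1337 0.022 ]
 [0.5758 0.084  0.022 ]
 [0.627  0.1276 0.022 ]
 [0.631  0.0925 0.022 ]
 [0.577  0.0628 0.022 ]
 [0.6254 0.0677 0.022 ]]
```

jog_arm:
  deltas:
    - [-0.004, 0, -0.03, 0, 0, 0, 0.7]
    - [0, 0, -0.04, 0, 0, 0, 0.6]
    - [0, 0, -0.03, 0, 0, 0, 0.6]
    - [0, 0, -0.02, 0, 0, 0, 0.6]
    - [0, 0, -0.007, 0, 0, 0, 0.6]
    - [0, 0, 0, 0, 0, 0, 0.6]
    - [0, 0, 0, 0, 0, 0, 0.0]
    - [0, 0, 0, 0, 0, 0, 0.0]
    - [0, 0, 0, 0, 0, 0, 0.0]
    - [0, 0, 0, 0, 0, 0, 0.0]
  newtons: 50

```text
t: 3.2
eef_pos: [0.6088, 0.0064, 0.0777]
tool_rot: [0.001, 0.666, 0.746, 0.001]
contact_force: [-0.6, -0.3, 7.7]
gripper_width: 0.151
grasp_force: 49.9
```

jog_arm:
  deltas:
    - [0, 0, 0.01, 0, 0, 0, 0.0]
    - [0, 0, 0.02, 0, 0, 0, 0.0]
    - [0, 0, 0.025, 0, 0, 0, 0.0]
    - [0, 0, 0.025, 0, 0, 0, 0.0]
    - [-0.02, 0.013, 0, 0, 0, 0, 0]
    - [-0.03, 0.02, 0, 0, 0, 0, 0]
    - [-0.03, 0.02, 0, 0, 0, 0, 0]
    - [-0.03, 0.02, 0, 0, 0, 0, 0]
    - [-0.03, 0.02, 0, 0, 0, 0, 0]
    - [-0.02, 0.012, 0, 0, 0, 0, 0]

```text
t: 4.2
eef_pos: [0.4452, 0.1125, 0.1564]
tool_rot: [-0.001, 0.666, 0.746, -0.0]
contact_force: [0.3, -0.3, -2.2]
gripper_width: 0.148
grasp_force: 49.0
```

```bash
python3 - <<'E'
from h import *
print(bot.tip_reach, bot.get_obs()['eef_pos'],bot.get_obs()['gripper_width'],bot.get_obs()['grasp_force'])
E
```

```text
0.022 [0.44523907 0.11249212 0.15642309] 0.14845236102208856 48.9824777841568
```

jog_arm:
  deltas:
    - [0, 0, -0.025, 0, 0, 0, 0.0]
    - [0, 0, -0.025, 0, 0, 0, 0.0]
    - [0, 0, -0.02, 0, 0, 0, 0.0]
    - [0, 0, -0.008, 0, 0, 0, 0.0]
    - [0, 0, -0.003, 0, 0, 0, 0]
    - [0, 0, 0, 0, 0, 0, 0]
    - [0, 0, 0, 0, 0, 0, 0.6]
    - [0, 0, 0, 0, 0, 0, 0.6]
    - [0, 0, 0, 0, 0, 0, 0.6]
    - [0, 0, 0.01, 0, 0, 0, 0.6]

```text
t: 5.2
eef_pos: [0.4473, 0.1111, 0.0853]
tool_rot: [-0.0, 0.666, 0.746, -0.001]
contact_force: [-0.8, -0.6, -0.5]
gripper_width: 0.601
grasp_force: 0.0
```

jog_arm:
  deltas:
    - [0, 0, 0.03, 0, 0, 0, 0.6]
    - [0, 0, 0.05, 0, 0, 0, 0.6]
    - [0.02, -0.03, 0.03, 0, 0, 0.05, 0.6]
    - [0.02, -0.045, 0.02, 0, 0, 0.1, 0.6]
    - [0.02, -0.045, 0, 0, 0, 0.1, 0.6]
    - [0.02, -0.045, 0, 0, 0, 0.1, 0.6]
    - [0.02, -0.045, 0, 0, 0, 0.1, 0.6]
    - [0.02, -0.04, 0, 0, 0, 0, 0.6]
    - [0.02, -0.04, 0, 0, 0, 0, 0.6]
    - [0, 0, 0, 0, 0, 0, 0.6]

```text
t: 6.2
eef_pos: [0.5874, -0.1835, 0.2156]
tool_rot: [0.002, 0.487, 0.873, -0.002]
contact_force: [0.3, -0.2, -0.3]
gripper_width: 0.597
grasp_force: 0.0
```

```bash
python3 - <<'E'
from h import *
c=snap('top','top1'); a=cv2.imread('pics/top1.png')
cv2.imwrite('pics/top1b.png',cv2.resize(a[150:280,130:400],None,fx=2.95,fy=2.95,interpolation=cv2.INTER_CUBIC))
c=snap('wrist','w3'); a=cv2.imread('pics/w3.png')
o=bot.get_obs(); print(o['t'],o['eef_pos'],o['tool_rot'])
E
```

```text
6.3 [ 0.58639637 -0.17739931  0.21461831] [ 9.25315965e-05  4.84432434e-01  8.74828637e-01 -2.52964933e-04]
```

View pics/top1b.png

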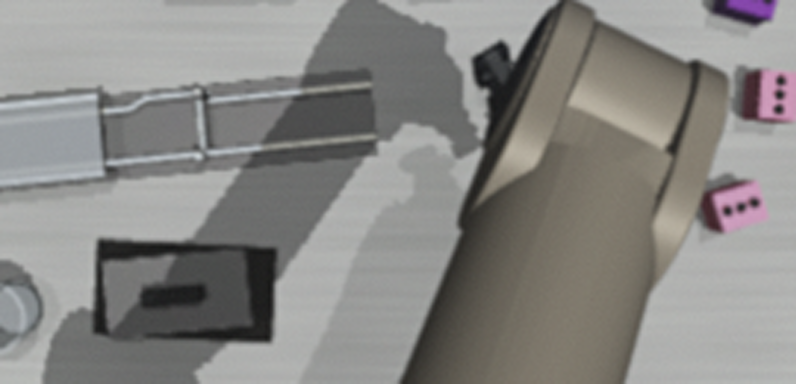

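The cover stands on the mat around (175,295) in the crop, and the entry lane is free. The gate is shut. Next I look at pack A from the wrist.

View pics/w3.png

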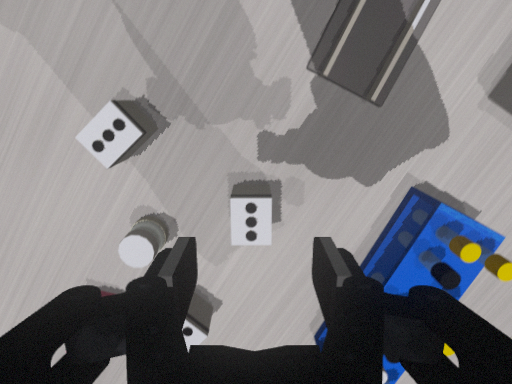

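```bash
python3 - <<'E'
from h import *
np.set_printoptions(precision=4,suppress=True)
c=ld('top1'); f=lambda p:(np.array(p,float)+.5)/2.95-.5+[130,150]
print('handle',ray(c,f([(141,291),(205,287),(206,303),(141,307)]),[.075]*4).mean(0))
c=ld('w3'); print(c['eye'],proj(c,[(.604,-.213,.05),(.609,-.355,.05),(.465,-.211,.05)]))
E
```

```text
handle [0.4501 0.103  0.075 ]
[ 0.5505 -0.1232  0.3344] [[252.0607 221.2089]
 [180.1442 339.5791]
 [109.7896 135.2719]]
```

jog_arm:
  deltas:
    - [0.009, -0.017, -0.02, 0, 0, 0, 0.7]
    - [0.008, -0.017, -0.03, 0, 0, 0, 0.7]
    - [0, 0, -0.04, 0, 0, 0, 0.7]
    - [0, 0, -0.04, 0, 0, 0, 0.7]
    - [0, 0, -0.025, 0, 0, 0, 0.7]
    - [0, 0, -0.012, 0, 0, 0, 0.7]
    - [0, 0, 0, 0, 0, 0, 0.0]
    - [0, 0, 0, 0, 0, 0, 0.0]
    - [0, 0, 0, 0, 0, 0, 0.0]
    - [0, 0, 0, 0, 0, 0, 0.0]
  newtons: 40

```text
t: 7.3
eef_pos: [0.6045, -0.2101, 0.0485]
tool_rot: [0.001, 0.483, 0.876, 0.0]
contact_force: [0.6, -0.3, -1.9]
gripper_width: 0.413
grasp_force: 41.5
```

jog_arm:
  deltas:
    - [0, 0, 0.02, 0, 0, 0, 0]
    - [0, 0, 0.03, 0, 0, 0, 0]
    - [0.001, 0.03, 0, 0, 0, -0.066, 0]
    - [0.001, 0.03, 0, 0, 0, -0.066, 0]
    - [0.001, 0.03, 0, 0, 0, -0.066, 0]
    - [0.001, 0.03, 0, 0, 0, -0.066, 0]
    - [0, 0.03, 0, 0, 0, -0.066, 0]
    - [0, 0.03, 0, 0, 0, -0.066, 0]
    - [0, 0.03, 0, 0, 0, -0.063, 0]
    - [0, 0, 0, 0, 0, 0, 0]

```text
t: 8.3
eef_pos: [0.608, 0.0065, 0.0972]
tool_rot: [-0.001, 0.667, 0.745, 0.001]
contact_force: [1.1, 0.8, -0.8]
gripper_width: 0.411
grasp_force: 41.6
```

jog_arm:
  deltas:
    - [0, 0, 0, 0, 0, 0, 0]
    - [0, 0, 0, 0, 0, 0, 0]

```text
t: 8.5
eef_pos: [0.6078, -0.0013, 0.0977]
tool_rot: [0.0, 0.67, 0.742, 0.0]
contact_force: [0.4, -0.5, -1.3]
gripper_width: 0.411
grasp_force: 41.6
```

```bash
cat > lc.py <<'E'
from h import *
def st(p=True):
    o=bot.get_obs(); q=o['tool_rot']; y=R.from_quat(np.r_[q[1:],q[0]]).as_matrix()[:,1]
    a=np.radians(95.8); d=np.array([np.cos(a),np.sin(a)]); x=np.array([d[1],-d[0]]); v=o['eef_pos'][:2]-[.6003,.0813]
    print('t',round(o['t'],2),'tcp',np.round(o['eef_pos'],4),'yaw',round(np.degrees(np.arctan2(y[1],y[0])),2),'loader xy mm',np.round([v@x*1e3,v@d*1e3],1),'grip',round(o['gripper_width'],3))
E
python3 - <<'E'
from lc import *
st()
c=snap('scene','s2'); a=cv2.imread('pics/s2.png'); cv2.imwrite('pics/s2b.png',cv2.resize(a[80:230,200:420],None,fx=3.6,fy=3.6,interpolation=cv2.INTER_CUBIC))
E
```

```text
t 8.5 tcp [ 0.6078 -0.0013  0.0977] yaw 5.85 loader xy mm [ -0.9 -82.9] grip 0.411
```

View pics/s2b.png

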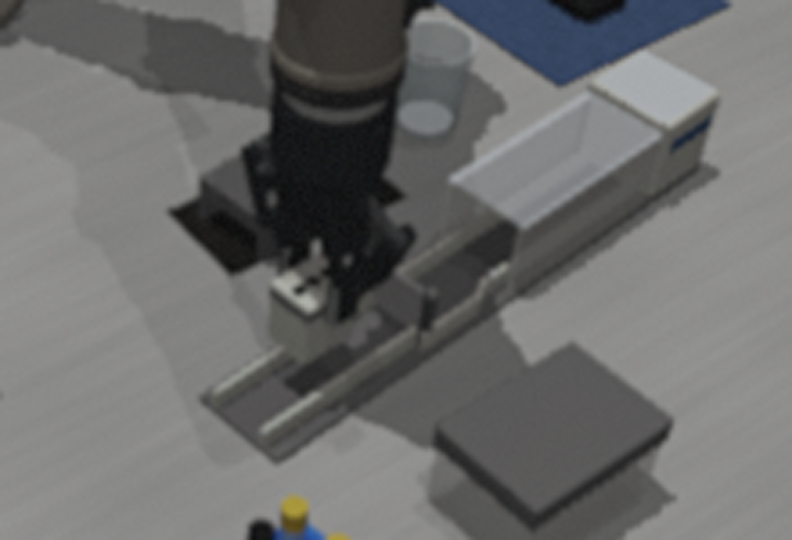

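The pack hangs upright over the entry lane, centred on it, so I lower and release it.

jog_arm:
  deltas:
    - [0.001, 0, -0.015, 0, 0, 0, 0]
    - [0, 0, -0.015, 0, 0, 0, 0]
    - [0, 0, -0.008, 0, 0, 0, 0]
    - [0, 0, -0.004, 0, 0, 0, 0]
    - [0, 0, -0.002, 0, 0, 0, 0]
    - [0, 0, 0, 0, 0, 0, 0]
    - [0, 0, 0, 0, 0, 0, 0.55]
    - [0, 0, 0, 0, 0, 0, 0.55]
    - [0, 0, 0.01, 0, 0, 0, 0.55]
    - [0, 0, 0.03, 0, 0, 0, 0.55]

```text
t: 9.55
eef_pos: [0.6068, 0.0001, 0.0915]
tool_rot: [-0.002, 0.67, 0.743, -0.002]
contact_force: [-0.1, 0.2, -0.0]
gripper_width: 0.545
grasp_force: 0.0
```

jog_arm:
  deltas:
    - [0, 0, 0.025, 0, 0, 0, 0.3]
    - [0.003, -0.03, 0, 0, 0, 0, 0]
    - [0.002, -0.02, 0, 0, 0, 0, 0]
    - [0, 0, 0, 0, 0, 0, 0]
    - [0, 0, 0, 0, 0, 0, 0]

```text
t: 10.05
eef_pos: [0.6137, -0.0501, 0.1184]
tool_rot: [-0.0, 0.67, 0.742, 0.0]
contact_force: [0.2, 0.7, -0.0]
gripper_width: 0.0
grasp_force: 0.0
```

```bash
python3 - <<'E'
from lc import *
st()
c=snap('wrist','w4')
E
```

```text
t 10.05 tcp [ 0.6137 -0.0501  0.1184] yaw 5.85 loader xy mm [   0.  -132.1] grip 0.0
```

View pics/w4.png

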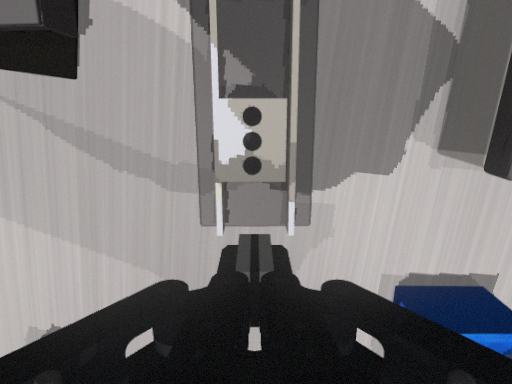

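```bash
python3 - <<'E'
from lc import *
c=ld('w4'); o=bot.get_obs(); tcp=o['eef_pos']; d=np.array([-.101,.9949])
for r in (20,22,25,28,30,33,36):
    P=[[*(tcp[:2]+s*d),tcp[2]-r/1000] for s in (.011,0)]
    print(r,proj(c,P).round(0).tolist())
p=ray(c,[(252,141)],[.056])[0]; print('pack',p, (p[:2]-[.6003,.0813])@d)
E
```

```text
20 [[256.0, 229.0], [256.0, 253.0]]
22 [[256.0, 228.0], [256.0, 251.0]]
25 [[256.0, 225.0], [256.0, 248.0]]
28 [[256.0, 223.0], [256.0, 245.0]]
30 [[256.0, 221.0], [256.0, 243.0]]
33 [[256.0, 219.0], [256.0, 241.0]]
36 [[256.0, 217.0], [256.0, 239.0]]
pack [ 0.6074068  -0.00531164  0.056     ] -0.08688770451076276
```

jog_arm:
  deltas:
    - [0, 0, -0.03, 0, 0, 0, 0]
    - [0, 0, -0.025, 0, 0, 0, 0]
    - [0, 0, -0.01, 0, 0, 0, 0]
    - [0, 0, -0.004, 0, 0, 0, 0]
    - [0, 0, -0.003, 0, 0, 0, 0]
    - [0, 0, 0, 0, 0, 0, 0]

```text
t: 10.7
eef_pos: [0.6141, -0.0499, 0.0467]
tool_rot: [0.0, 0.67, 0.743, 0.0]
contact_force: [0.5, -0.4, 0.2]
gripper_width: -0.004
grasp_force: 0.0
```

```bash
python3 - <<'E'
from lc import *
st(); print(bot.get_obs()['contact_force'])
E
```

```text
t 10.7 tcp [ 0.6141 -0.0499  0.0467] yaw 5.91 loader xy mm [   0.5 -131.9] grip -0.004
[ 0.48702774 -0.36391908  0.16288709]
```

jog_arm:
  deltas:
    - [0, 0.006, -0.004, 0, 0, 0, 0]
    - [-0.0012, 0.012, 0, 0, 0, 0, 0]
    - [-0.0012, 0.012, 0, 0, 0, 0, 0]
    - [-0.0012, 0.012, 0, 0, 0, 0, 0]
    - [-0.0012, 0.012, 0, 0, 0, 0, 0]
    - [-0.0012, 0.012, 0, 0, 0, 0, 0]
    - [-0.0012, 0.012, 0, 0, 0, 0, 0]
    - [-0.0012, 0.012, 0, 0, 0, 0, 0]
    - [-0.0012, 0.012, 0, 0, 0, 0, 0]
    - [-0.0012, 0.012, 0, 0, 0, 0, 0]

```text
t: 11.7
eef_pos: [0.6028, 0.0647, 0.0422]
tool_rot: [0.0, 0.67, 0.742, 0.0]
contact_force: [0.4, -3.0, -0.0]
gripper_width: -0.003
grasp_force: 1.3
```

jog_arm:
  deltas:
    - [-0.0012, 0.012, 0, 0, 0, 0, 0]
    - [-0.0012, 0.012, 0, 0, 0, 0, 0]
    - [-0.0012, 0.012, 0, 0, 0, 0, 0]
    - [-0.0012, 0.012, 0, 0, 0, 0, 0]
    - [-0.001, 0.012, 0, 0, 0, 0, 0]
    - [-0.001, 0.006, 0, 0, 0, 0, 0]
    - [0, 0, 0, 0, 0, 0, 0]
    - [0, 0, 0, 0, 0, 0, 0]

```text
t: 12.5
eef_pos: [0.5956, 0.1304, 0.0419]
tool_rot: [-0.0, 0.67, 0.743, -0.0]
contact_force: [-2.0, 0.9, -0.8]
gripper_width: 0.002
grasp_force: 0.8
```

```bash
python3 - <<'E'
from lc import *
st(); print(bot.get_obs()['contact_force'])
c=snap('wrist','w5')
E
```

```text
t 12.5 tcp [0.5956 0.1304 0.0419] yaw 5.93 loader xy mm [ 0.3 49.4] grip 0.002
[-2.02849684  0.89489486 -0.82156151]
```

View pics/w5.png

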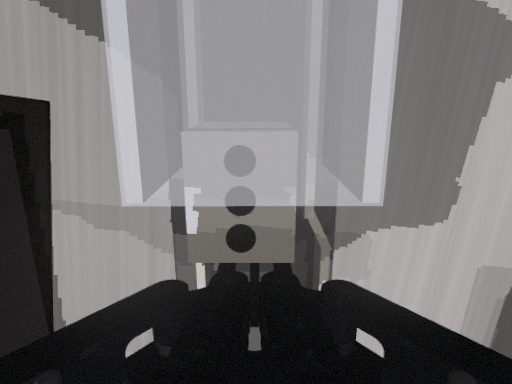

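The pack stands in the lane under the roof edge, with its dots at (241,200), and its rear face is well past the gate. I lift the fingers away and head for pack C.

jog_arm:
  deltas:
    - [0, 0, 0.02, 0, 0, 0, 0]
    - [0, 0, 0.04, 0, 0, 0, 0]
    - [0, 0, 0.04, 0, 0, 0, 0.3]
    - [-0.01, -0.02, 0.03, 0, 0, 0, 0.6]
    - [-0.02, -0.045, 0.03, 0, 0, -0.06, 0.7]
    - [-0.02, -0.045, 0.01, 0, 0, -0.06, 0.7]
    - [-0.02, -0.045, 0, 0, 0, -0.06, 0.7]
    - [-0.02, -0.045, 0, 0, 0, -0.06, 0.7]
    - [-0.02, -0.045, 0, 0, 0, -0.06, 0.7]
    - [-0.02, -0.045, 0, 0, 0, -0.07, 0.7]

```text
t: 13.55
eef_pos: [0.4678, -0.1562, 0.2086]
tool_rot: [0.0, 0.796, 0.605, 0.001]
contact_force: [1.0, -0.6, -0.4]
gripper_width: 0.703
grasp_force: 0.0
```

jog_arm:
  deltas:
    - [0, -0.01, 0, 0, 0, 0, 0.7]
    - [0, 0, 0, 0, 0, 0, 0.7]
    - [0, 0, 0, 0, 0, 0, 0.7]
    - [0, 0, 0, 0, 0, 0, 0.7]

```text
t: 13.95
eef_pos: [0.4696, -0.1623, 0.2079]
tool_rot: [-0.0, 0.794, 0.608, 0.0]
contact_force: [0.7, 1.0, 0.6]
gripper_width: 0.701
grasp_force: 0.0
```

```bash
python3 - <<'E'
from lc import *
st(); w=snap('wrist','w6'); t=snap('top','top2')
print(proj(w,[(.465,-.211,.05),(.6087,-.355,.05)]))
a=cv2.resize(cv2.imread('pics/w6.png'),(400,300)); b=cv2.imread('pics/top2.png')[150:300,70:270]
b=cv2.resize(b,(400,300),interpolation=cv2.INTER_CUBIC); cv2.imwrite('pics/m6.png',np.hstack([a,b]))
E
```

```text
t 13.95 tcp [ 0.4696 -0.1623  0.2079] yaw -15.13 loader xy mm [-154.7 -229.1] grip 0.701
[[264.12232029 236.12320442]
 [447.61662114 334.23716549]]
```

View pics/m6.png

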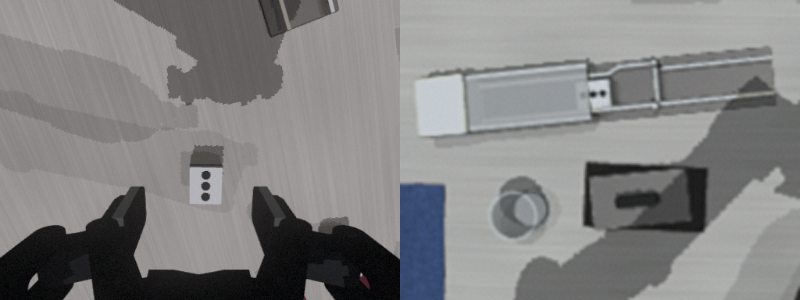

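Gate shut behind pack A, pack visible in the bay (598,95), and pack C in the wrist view matches the prediction to about 1 mm.

jog_arm:
  deltas:
    - [-0.002, -0.025, -0.02, 0, 0, 0, 0.7]
    - [-0.002, -0.024, -0.03, 0, 0, 0, 0.7]
    - [0, 0, -0.04, 0, 0, 0, 0.7]
    - [0, 0, -0.04, 0, 0, 0, 0.7]
    - [0, 0, -0.02, 0, 0, 0, 0.7]
    - [0, 0, -0.011, 0, 0, 0, 0.7]
    - [0, 0, 0, 0, 0, 0, 0.7]
    - [0, 0, 0, 0, 0, 0, 0.0]
    - [0, 0, 0, 0, 0, 0, 0.0]
    - [0, 0, 0, 0, 0, 0, 0.0]

```text
t: 15.05
eef_pos: [0.4659, -0.2131, 0.0484]
tool_rot: [0.001, 0.795, 0.607, 0.001]
contact_force: [0.1, -0.1, 4.8]
gripper_width: 0.41
grasp_force: 40.9
```

```bash
python3 - <<'E'
from lc import *
st(); print(bot.get_obs()['grasp_force'])
E
```

```text
t 15.05 tcp [ 0.4659 -0.2131  0.0484] yaw -15.28 loader xy mm [-163.5 -279.3] grip 0.41
40.90701878070831
```

jog_arm:
  deltas:
    - [0, 0, 0.02, 0, 0, 0, 0]
    - [0, 0, 0.03, 0, 0, 0, 0]
    - [0.02, 0.03, 0, 0, 0, 0.053, 0]
    - [0.02, 0.03, 0, 0, 0, 0.053, 0]
    - [0.021, 0.03, 0, 0, 0, 0.053, 0]
    - [0.021, 0.03, 0, 0, 0, 0.053, 0]
    - [0.021, 0.03, 0, 0, 0, 0.052, 0]
    - [0.02, 0.03, 0, 0, 0, 0.052, 0]
    - [0.02, 0.03, 0, 0, 0, 0.052, 0]
    - [0, 0, 0, 0, 0, 0, 0]

```text
t: 16.05
eef_pos: [0.6108, 0.004, 0.0975]
tool_rot: [0.0, 0.667, 0.745, 0.002]
contact_force: [0.2, 1.0, -1.3]
gripper_width: 0.415
grasp_force: 40.4
```

jog_arm:
  deltas:
    - [0, 0, 0, 0, 0, 0, 0]
    - [0, 0, 0, 0, 0, 0, 0]
    - [0, 0, 0, 0, 0, 0, 0]

```text
t: 16.35
eef_pos: [0.6072, -0.0043, 0.0974]
tool_rot: [0.0, 0.671, 0.741, -0.0]
contact_force: [0.4, -0.0, -1.7]
gripper_width: 0.414
grasp_force: 40.4
```

```bash
python3 - <<'E'
from lc import *
st()
E
```

```text
t 16.35 tcp [ 0.6072 -0.0043  0.0974] yaw 5.65 loader xy mm [ -1.8 -85.8] grip 0.414
```

jog_arm:
  deltas:
    - [0.002, 0, -0.015, 0, 0, 0, 0]
    - [0, 0, -0.015, 0, 0, 0, 0]
    - [0, 0, -0.008, 0, 0, 0, 0]
    - [0, 0, -0.004, 0, 0, 0, 0]
    - [0, 0, -0.001, 0, 0, 0, 0]
    - [0, 0, 0, 0, 0, 0, 0]
    - [0, 0, 0, 0, 0, 0, 0.55]
    - [0, 0, 0, 0, 0, 0, 0.55]
    - [0, 0, 0.01, 0, 0, 0, 0.55]
    - [0, 0, 0.03, 0, 0, 0, 0.55]

```text
t: 17.35
eef_pos: [0.608, -0.0027, 0.0925]
tool_rot: [-0.002, 0.67, 0.742, -0.002]
contact_force: [0.2, 1.1, 0.3]
gripper_width: 0.548
grasp_force: 0.0
```

jog_arm:
  deltas:
    - [0, 0, 0.025, 0, 0, 0, 0.3]
    - [0.003, -0.03, 0, 0, 0, 0, 0]
    - [0.002, -0.02, 0, 0, 0, 0, 0]
    - [0, 0, 0, 0, 0, 0, 0]
    - [0, 0, 0, 0, 0, 0, 0]

```text
t: 17.85
eef_pos: [0.6149, -0.0529, 0.1194]
tool_rot: [-0.0, 0.671, 0.742, 0.0]
contact_force: [1.2, 0.4, -0.0]
gripper_width: -0.003
grasp_force: 0.0
```

```bash
cat >> lc.py <<'E'
def dots(c,z,box,thr=60):
    # dark round dots within pixel box -> loader mm
    u0,v0,u1,v1=box; g=cv2.cvtColor(c['img'],cv2.COLOR_RGB2GRAY)[v0:v1,u0:u1]
    n,_,s,ce=cv2.connectedComponentsWithStats((g<thr).astype(np.uint8))
    a=np.radians(95.8); d=np.array([np.cos(a),np.sin(a)]); x=np.array([d[1],-d[0]])
    for i in range(1,n):
        w,h,A=s[i,2:5]
        if 8<A<900 and .6<w/h<1.6 and A>.6*w*h:
            p=ce[i]+[u0,v0]; P=ray(c,[p],[z])[0]; v=P[:2]-[.6003,.0813]; print(p.round(1),A,'world',P[:2].round(4),'loader',(1e3*np.array([v@x,v@d])).round(1))
E
python3 - <<'E'
from lc import *
st(); c=snap('wrist','w7'); dots(c,.056,(200,60,310,200),50)
E
```

```text
t 17.85 tcp [ 0.6149 -0.0529  0.1194] yaw 5.73 loader xy mm [   0.9 -135. ] grip -0.003
[251.9 105.2] 218 world [0.6069 0.0101] loader [ -0.7 -71.5]
[251.8 156. ] 178 world [ 0.6093 -0.0162] loader [ -0.9 -97.9]
```

jog_arm:
  deltas:
    - [0, 0, -0.03, 0, 0, 0, 0]
    - [0, 0, -0.025, 0, 0, 0, 0]
    - [0, 0, -0.014, 0, 0, 0, 0]
    - [0, 0, -0.008, 0, 0, 0, 0]
    - [0, 0, 0, 0, 0, 0, 0]
    - [-0.001, 0.01, 0, 0, 0, 0, 0]
    - [-0.0012, 0.012, 0, 0, 0, 0, 0]
    - [-0.0012, 0.012, 0, 0, 0, 0, 0]
    - [-0.0012, 0.012, 0, 0, 0, 0, 0]
    - [-0.0012, 0.012, 0, 0, 0, 0, 0]

```text
t: 18.9
eef_pos: [0.609, 0.0068, 0.0424]
tool_rot: [0.0, 0.67, 0.742, 0.0]
contact_force: [-0.9, -0.1, 1.5]
gripper_width: 0.0
grasp_force: 0.4
```

jog_arm:
  deltas:
    - [-0.0012, 0.012, 0, 0, 0, 0, 0]
    - [-0.0012, 0.012, 0, 0, 0, 0, 0]
    - [-0.0012, 0.012, 0, 0, 0, 0, 0]
    - [-0.0012, 0.012, 0, 0, 0, 0, 0]
    - [-0.0012, 0.012, 0, 0, 0, 0, 0]
    - [-0.0012, 0.012, 0, 0, 0, 0, 0]
    - [-0.0012, 0.012, 0, 0, 0, 0, 0]
    - [-0.0012, 0.012, 0, 0, 0, 0, 0]
    - [-0.0012, 0.012, 0, 0, 0, 0, 0]
    - [-0.0012, 0.01, 0, 0, 0, 0, 0]

```text
t: 19.9
eef_pos: [0.5966, 0.1247, 0.0419]
tool_rot: [-0.0, 0.67, 0.742, -0.0]
contact_force: [-0.3, -1.4, 0.4]
gripper_width: 0.003
grasp_force: 0.8
```

```bash
python3 - <<'E'
from lc import *
st(); print(bot.get_obs()['contact_force'])
E
```

```text
t 19.9 tcp [0.5966 0.1247 0.0419] yaw 5.83 loader xy mm [ 0.7 43.5] grip 0.003
[-0.32109717 -1.37854146  0.36641482]
```

jog_arm:
  deltas:
    - [-0.0006, 0.006, 0, 0, 0, 0, 0]
    - [0, 0, 0, 0, 0, 0, 0]
    - [0, 0, 0, 0, 0, 0, 0]
    - [0, 0, 0.02, 0, 0, 0, 0]
    - [0, 0, 0.04, 0, 0, 0, 0]
    - [0, 0, 0.04, 0, 0, 0, 0.3]
    - [0, -0.02, 0.03, 0, 0, 0, 0.6]
    - [0.001, -0.04, 0.03, 0, 0, -0.03, 0.7]
    - [0.001, -0.045, 0.01, 0, 0, -0.03, 0.7]
    - [0.001, -0.045, 0, 0, 0, -0.03, 0.7]

```text
t: 20.9
eef_pos: [0.6008, -0.023, 0.2147]
tool_rot: [0.002, 0.704, 0.71, 0.002]
contact_force: [-0.3, 0.2, -0.9]
gripper_width: 0.702
grasp_force: 0.0
```

jog_arm:
  deltas:
    - [0.001, -0.045, 0, 0, 0, -0.03, 0.7]
    - [0.001, -0.045, 0, 0, 0, -0.03, 0.7]
    - [0.001, -0.045, 0, 0, 0, -0.03, 0.7]
    - [0.001, -0.045, 0, 0, 0, -0.03, 0.7]
    - [0.001, -0.045, 0, 0, 0, -0.03, 0.7]
    - [0.001, -0.045, 0, 0, 0, -0.036, 0.7]
    - [0, -0.02, 0, 0, 0, 0, 0.7]
    - [0, 0, 0, 0, 0, 0, 0.7]
    - [0, 0, 0, 0, 0, 0, 0.7]
    - [0, 0, 0, 0, 0, 0, 0.7]

```text
t: 21.9
eef_pos: [0.6059, -0.3093, 0.2118]
tool_rot: [-0.0, 0.766, 0.643, 0.0]
contact_force: [-0.1, -0.4, 0.2]
gripper_width: 0.702
grasp_force: 0.0
```

```bash
python3 - <<'E'
from lc import *
st(); c=snap('wrist','w8'); t=snap('top','top3')
p=proj(c,[(.6088,-.355,.05)])[0]; print(p)
dots(c,.05,(int(p[0])-50,int(p[1])-50,int(p[0])+50,int(p[1])+50),60)
print('bay'); dots(t,.056,(160,180,200,215),90)
# gate leaf brightness profile along lane centre
a=np.radians(95.8); d=np.array([np.cos(a),np.sin(a)]); x=np.array([d[1],-d[0]])
ys=np.arange(-20,90,4); pp=proj(t,[[*(np.array([.6003,.0813])+d*y/1e3-x*.012),.053] for y in ys]); print([(int(y),int(t['img'][int(round(v)),int(round(u))].mean())) for y,(u,v) in zip(ys,pp)])
E
```

```text
t 21.9 tcp [ 0.6059 -0.3093  0.2118] yaw -9.94 loader xy mm [ -33.9 -389.2] grip 0.702
[266.94870594 230.61952767]
[266.9 218.1] 55 world [ 0.6107 -0.3436] loader [ -32.6 -423.8]
[266.3 232.2] 56 world [ 0.608  -0.3564] loader [ -36.6 -436.2]
[265.9 246.1] 62 world [ 0.6054 -0.3693] loader [ -40.4 -448.8]
bay
[(-20, 128), (-16, 129), (-12, 125), (-8, 114), (-4, 88), (0, 149), (4, 146), (8, 126), (12, 129), (16, 129), (20, 128), (24, 126), (28, 126), (32, 126), (36, 125), (40, 126), (44, 125), (48, 120), (52, 106), (56, 91), (60, 93), (64, 167), (68, 215), (72, 209), (76, 217), (80, 216), (84, 216), (88, 213)]
```

jog_arm:
  deltas:
    - [0.001, -0.024, -0.02, 0, 0, -0.025, 0.7]
    - [0.001, -0.023, -0.03, 0, 0, 0, 0.7]
    - [0, 0, -0.04, 0, 0, 0, 0.7]
    - [0, 0, -0.04, 0, 0, 0, 0.7]
    - [0, 0, -0.024, 0, 0, 0, 0.7]
    - [0, 0, -0.01, 0, 0, 0, 0.7]
    - [0, 0, 0, 0, 0, 0, 0.7]
    - [0, 0, 0, 0, 0, 0, 0.0]
    - [0, 0, 0, 0, 0, 0, 0.0]
    - [0, 0, 0, 0, 0, 0, 0.0]

```text
t: 23.0
eef_pos: [0.6086, -0.3585, 0.0503]
tool_rot: [0.002, 0.774, 0.633, 0.001]
contact_force: [-1.1, 0.4, 5.4]
gripper_width: 0.413
grasp_force: 41.6
```

```bash
python3 - <<'E'
from lc import *
st(); print(bot.get_obs()['grasp_force'])
E
```

```text
t 23.0 tcp [ 0.6086 -0.3585  0.0503] yaw -11.45 loader xy mm [ -36.2 -438.4] grip 0.413
41.60337030887604
```

jog_arm:
  deltas:
    - [0, 0, 0.02, 0, 0, 0, 0]
    - [0, 0, 0.03, 0, 0, 0, 0]
    - [0, 0.03, 0, 0, 0, 0.025, 0]
    - [0, 0.03, 0, 0, 0, 0.025, 0]
    - [0, 0.03, 0, 0, 0, 0.025, 0]
    - [0, 0.03, 0, 0, 0, 0.025, 0]
    - [0, 0.03, 0, 0, 0, 0.025, 0]
    - [0, 0.03, 0, 0, 0, 0.025, 0]
    - [0, 0.03, 0, 0, 0, 0.025, 0]
    - [0, 0.03, 0, 0, 0, 0.025, 0]

```text
t: 24.0
eef_pos: [0.6076, -0.1168, 0.0996]
tool_rot: [0.0, 0.707, 0.707, 0.001]
contact_force: [0.2, 0.3, -0.5]
gripper_width: 0.416
grasp_force: 40.8
```

jog_arm:
  deltas:
    - [0, 0.03, 0, 0, 0, 0.025, 0]
    - [0, 0.03, 0, 0, 0, 0.025, 0]
    - [0, 0.03, 0, 0, 0, 0.025, 0]
    - [0, 0.023, 0, 0, 0, 0.025, 0]
    - [0, 0, 0, 0, 0, 0, 0]
    - [0, 0, 0, 0, 0, 0, 0]
    - [0, 0, 0, 0, 0, 0, 0]
    - [0, 0, 0, 0, 0, 0, 0]

```text
t: 24.8
eef_pos: [0.6074, -0.0064, 0.0986]
tool_rot: [0.0, 0.672, 0.741, -0.0]
contact_force: [-0.3, 0.5, -1.3]
gripper_width: 0.414
grasp_force: 40.8
```

```bash
python3 - <<'E'
from lc import *
st()
E
```

```text
t 24.8 tcp [ 0.6074 -0.0064  0.0986] yaw 5.59 loader xy mm [ -1.8 -88. ] grip 0.414
```

jog_arm:
  deltas:
    - [0.002, 0.002, -0.015, 0, 0, 0.003, 0]
    - [0, 0, -0.015, 0, 0, 0, 0]
    - [0, 0, -0.008, 0, 0, 0, 0]
    - [0, 0, -0.004, 0, 0, 0, 0]
    - [0, 0, -0.001, 0, 0, 0, 0]
    - [0, 0, 0, 0, 0, 0, 0]
    - [0, 0, 0, 0, 0, 0, 0.55]
    - [0, 0, 0, 0, 0, 0, 0.55]
    - [0, 0, 0.01, 0, 0, 0, 0.55]
    - [0, 0, 0.03, 0, 0, 0, 0.55]

```text
t: 25.8
eef_pos: [0.6075, -0.0027, 0.0934]
tool_rot: [-0.002, 0.67, 0.743, -0.002]
contact_force: [-0.6, 0.4, 0.1]
gripper_width: 0.547
grasp_force: 0.0
```

jog_arm:
  deltas:
    - [0, 0, 0.025, 0, 0, 0, 0.3]
    - [0.003, -0.03, 0, 0, 0, 0, 0]
    - [0.002, -0.02, 0, 0, 0, 0, 0]
    - [0, 0, 0, 0, 0, 0, 0]
    - [0, 0, 0, 0, 0, 0, 0]

```text
t: 26.3
eef_pos: [0.6144, -0.053, 0.1203]
tool_rot: [-0.0, 0.67, 0.742, 0.0]
contact_force: [0.3, -0.6, -1.1]
gripper_width: -0.0
grasp_force: 0.0
```

```bash
python3 - <<'E'
from lc import *
st(); c=snap('wrist','w9'); dots(c,.056,(200,60,310,200),50)
E
```

```text
t 26.3 tcp [ 0.6144 -0.053   0.1203] yaw 5.84 loader xy mm [   0.4 -135. ] grip -0.0
[251.6 101.9] 218 world [0.6059 0.0117] loader [ -1.4 -69.8]
[251.9 152.5] 174 world [ 0.6087 -0.0145] loader [ -1.4 -96.1]
```

Pack B sits squarely in the lane, so I push it in as before.

jog_arm:
  deltas:
    - [0, 0, -0.03, 0, 0, 0, 0]
    - [0, 0, -0.026, 0, 0, 0, 0]
    - [0, 0, -0.014, 0, 0, 0, 0]
    - [0, 0, -0.008, 0, 0, 0, 0]
    - [0, 0, 0, 0, 0, 0, 0]
    - [-0.001, 0.01, 0, 0, 0, 0, 0]
    - [-0.0012, 0.012, 0, 0, 0, 0, 0]
    - [-0.0012, 0.012, 0, 0, 0, 0, 0]
    - [-0.0012, 0.012, 0, 0, 0, 0, 0]
    - [-0.0012, 0.012, 0, 0, 0, 0, 0]

```text
t: 27.35
eef_pos: [0.6087, 0.0068, 0.0424]
tool_rot: [0.0, 0.669, 0.743, 0.0]
contact_force: [0.6, -0.1, 0.2]
gripper_width: -0.0
grasp_force: 0.4
```

jog_arm:
  deltas:
    - [-0.0012, 0.012, 0, 0, 0, 0, 0]
    - [-0.0012, 0.012, 0, 0, 0, 0, 0]
    - [-0.0012, 0.012, 0, 0, 0, 0, 0]
    - [-0.0012, 0.012, 0, 0, 0, 0, 0]
    - [-0.0012, 0.012, 0, 0, 0, 0, 0]
    - [-0.0012, 0.012, 0, 0, 0, 0, 0]
    - [-0.0012, 0.012, 0, 0, 0, 0, 0]
    - [-0.0012, 0.012, 0, 0, 0, 0, 0]
    - [-0.0012, 0.012, 0, 0, 0, 0, 0]
    - [-0.0012, 0.01, 0, 0, 0, 0, 0]

```text
t: 28.35
eef_pos: [0.5961, 0.1243, 0.0419]
tool_rot: [-0.0, 0.67, 0.743, -0.0]
contact_force: [-1.6, -3.8, -0.5]
gripper_width: 0.002
grasp_force: 1.5
```

jog_arm:
  deltas:
    - [-0.0006, 0.006, 0, 0, 0, 0, 0]
    - [0, 0, 0, 0, 0, 0, 0]
    - [0, 0, 0, 0, 0, 0, 0]
    - [0, 0, 0.02, 0, 0, 0, 0]
    - [0, 0, 0.04, 0, 0, 0, 0]
    - [0, 0, 0.04, 0, 0, 0, 0.3]
    - [-0.02, 0, 0.03, 0, 0, 0, 0.6]
    - [-0.03, -0.005, 0.03, 0, 0, 0, 0.6]
    - [-0.03, -0.005, 0, 0, 0, 0, 0.6]
    - [-0.02, -0.005, 0, 0, 0, 0, 0.6]

```text
t: 29.35
eef_pos: [0.495, 0.1138, 0.2029]
tool_rot: [-0.0, 0.67, 0.742, 0.001]
contact_force: [-0.8, 1.0, -0.4]
gripper_width: 0.601
grasp_force: 0.0
```

jog_arm:
  deltas:
    - [-0.02, -0.005, 0, 0, 0, 0, 0.6]
    - [-0.02, -0.005, 0, 0, 0, 0, 0.6]
    - [0, 0, 0, 0, 0, 0, 0.6]
    - [0, 0, 0, 0, 0, 0, 0.6]
    - [0, 0, 0, 0, 0, 0, 0.6]

```text
t: 29.85
eef_pos: [0.4572, 0.1045, 0.2025]
tool_rot: [0.001, 0.67, 0.743, 0.001]
contact_force: [-0.5, -0.2, 0.2]
gripper_width: 0.595
grasp_force: 0.0
```

```bash
python3 - <<'E'
from lc import *
st(); w=snap('wrist','w10'); s=snap('scene','s10')
a=cv2.resize(cv2.imread('pics/w10.png'),(400,300)); b=cv2.imread('pics/s10.png')[70:220,230:430]
cv2.imwrite('pics/m10.png',np.hstack([a,cv2.resize(b,(400,300),interpolation=cv2.INTER_CUBIC)]))
E
```

```text
t 29.85 tcp [0.4572 0.1045 0.2025] yaw 5.9 loader xy mm [-140.    37.5] grip 0.595
```

View pics/m10.png

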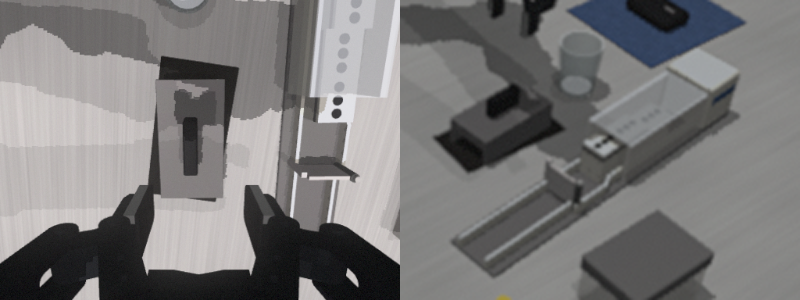

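The scene view shows the packs in a row in the bay and the cover on the mat. In the wrist view the handle is at about (190,146), half scale. I check the gate angle and cover pose by projection.

```bash
python3 - <<'E'
from lc import *
np.set_printoptions(precision=4,suppress=True)
c=ld('w10'); a=np.radians(95.8); d=np.array([np.cos(a),np.sin(a)]); x=np.array([d[1],-d[0]]); O=np.array([.6003,.0813])
L=lambda X,Y,Z:[*(O+X/1e3*x+Y/1e3*d),Z/1e3]
k=400/512
print('post,pin,leaf tip/pin top shut; tip at .1,.3 rad',(k*proj(c,[L(-27,0,54),L(29,0,58),L(-21,-2,53),L(29,-2,53),L(29-50*np.cos(.1),50*np.sin(.1),53),L(29-50*np.cos(.3),50*np.sin(.3),53)])).round(1).tolist())
# cover handle by threshold
g=cv2.cvtColor(c['img'],cv2.COLOR_RGB2GRAY)
# refine: handle pixels
H=np.array([(183,117),(197,117),(197,175),(184,175)])/k
C=np.array([(156,79),(224,82),(222,198),(162,197)])/k
for P,z in ((H,.075),(C,.045)):
    Q=ray(c,P,[z]*4); print(Q.mean(0),np.degrees(np.arctan2(*(Q[0]-Q[3]+Q[1]-Q[2])[1::-1])),np.linalg.norm(Q[0]-Q[3]),np.linalg.norm(Q[0]-Q[1]))
b=cv2.imread('pics/w10.png'); s=cv2.imread('pics/s10.png')
cv2.imwrite('pics/m11.png',np.hstack([cv2.resize(b[80:270,190:470],(560,380),interpolation=cv2.INTER_CUBIC),cv2.resize(s[130:190,290:328],(240,380),interpolation=cv2.INTER_CUBIC)]))
s=ld('s10'); print(proj(s,[L(-27,0,54),L(29,0,58),L(-21,0,53),L(29,0,53)]).round(1).tolist())
E
```

```text
post,pin,leaf tip/pin top shut; tip at .1,.3 rad [[304.5, 178.5], [358.1, 179.8], [309.4, 179.9], [355.2, 179.8], [310.4, 173.8], [313.3, 165.1]]
[0.4487 0.1065 0.075 ] 95.85957337396327 0.0568058607724131 0.012896515236796139
[0.4491 0.1036 0.045 ] 96.36912334238731 0.1280298603774172 0.06794663188311903
[[302.3, 150.6], [318.6, 160.7], [304.0, 152.0], [318.4, 162.2]]
```

jog_arm:
  deltas:
    - [-0.008, 0.001, -0.03, 0, 0, 0, 0.6]
    - [0, 0, -0.04, 0, 0, 0, 0.6]
    - [0, 0, -0.03, 0, 0, 0, 0.6]
    - [0, 0, -0.02, 0, 0, 0, 0.6]
    - [0, 0, -0.007, 0, 0, 0, 0.6]
    - [0, 0, 0, 0, 0, 0, 0.6]
    - [0, 0, 0, 0, 0, 0, 0.0]
    - [0, 0, 0, 0, 0, 0, 0.0]
    - [0, 0, 0, 0, 0, 0, 0.0]
    - [0, 0, 0, 0, 0, 0, 0.0]
  newtons: 50

```text
t: 30.95
eef_pos: [0.4488, 0.1056, 0.0761]
tool_rot: [0.0, 0.67, 0.743, 0.001]
contact_force: [-1.0, 0.1, 7.4]
gripper_width: 0.153
grasp_force: 49.4
```

```bash
python3 - <<'E'
from lc import *
st(); t=snap('top','top4')
a=np.radians(95.8); d=np.array([np.cos(a),np.sin(a)]); x=np.array([d[1],-d[0]])
ys=np.arange(-20,90,4)
for X in (-.012,-.017):
    pp=proj(t,[[*(np.array([.6003,.0813])+d*y/1e3+x*X),.053] for y in ys]); print([(int(y),int(t['img'][int(round(v)),int(round(u))].mean())) for y,(u,v) in zip(ys,pp)])
E
```

```text
t 30.95 tcp [0.4488 0.1056 0.0761] yaw 5.92 loader xy mm [-148.3   39.4] grip 0.153
[(-20, 115), (-16, 114), (-12, 111), (-8, 101), (-4, 80), (0, 133), (4, 134), (8, 112), (12, 112), (16, 113), (20, 113), (24, 112), (28, 113), (32, 110), (36, 111), (40, 112), (44, 112), (48, 107), (52, 90), (56, 79), (60, 88), (64, 162), (68, 200), (72, 200), (76, 197), (80, 197), (84, 198), (88, 198)]
[(-20, 112), (-16, 112), (-12, 113), (-8, 95), (-4, 68), (0, 135), (4, 151), (8, 78), (12, 92), (16, 112), (20, 112), (24, 103), (28, 106), (32, 113), (36, 112), (40, 109), (44, 111), (48, 105), (52, 92), (56, 74), (60, 67), (64, 154), (68, 187), (72, 196), (76, 196), (80, 182), (84, 181), (88, 177)]
```

jog_arm:
  deltas:
    - [0, 0, 0.015, 0, 0, 0, 0]
    - [0, 0, 0.025, 0, 0, 0, 0]
    - [0, 0, 0.04, 0, 0, 0, 0]
    - [0.02, -0.014, 0, 0, 0, 0, 0]
    - [0.03, -0.02, 0, 0, 0, 0, 0]
    - [0.03, -0.02, 0, 0, 0, 0, 0]
    - [0.03, -0.02, 0, 0, 0, 0, 0]
    - [0.03, -0.02, 0, 0, 0, 0, 0]
    - [0.02, -0.01, 0, 0, 0, 0, 0]
    - [0, 0, 0, 0, 0, 0, 0]

```text
t: 32.0
eef_pos: [0.6103, -0.001, 0.1556]
tool_rot: [0.002, 0.671, 0.742, 0.0]
contact_force: [-0.5, -0.5, -1.8]
gripper_width: 0.153
grasp_force: 49.3
```

jog_arm:
  deltas:
    - [0, 0, 0, 0, 0, 0, 0]
    - [0, 0, 0, 0, 0, 0, 0]
    - [0, 0, 0, 0, 0, 0, 0]

```text
t: 32.3
eef_pos: [0.6071, 0.0022, 0.155]
tool_rot: [-0.001, 0.669, 0.743, 0.0]
contact_force: [0.1, -0.1, -1.8]
gripper_width: 0.149
grasp_force: 49.3
```

```bash
python3 - <<'E'
from lc import *
st()
E
```

```text
t 32.3 tcp [0.6071 0.0022 0.155 ] yaw 5.97 loader xy mm [ -1.2 -79.4] grip 0.149
```

jog_arm:
  deltas:
    - [0.001, 0, -0.02, 0, 0, 0, 0]
    - [0, 0, -0.02, 0, 0, 0, 0]
    - [0, 0, -0.015, 0, 0, 0, 0]
    - [0, 0, -0.01, 0, 0, 0, 0]
    - [0, 0, -0.006, 0, 0, 0, 0]
    - [0, 0, -0.004, 0, 0, 0, 0]
    - [0, 0, 0, 0, 0, 0, 0]
    - [0, 0, 0, 0, 0, 0, 0]

```text
t: 33.1
eef_pos: [0.6094, 0.001, 0.0806]
tool_rot: [0.0, 0.67, 0.743, 0.0]
contact_force: [0.1, -0.1, -1.4]
gripper_width: 0.155
grasp_force: 49.3
```

```bash
python3 - <<'E'
from lc import *
st(); print(bot.get_obs()['contact_force'])
E
```

```text
t 33.1 tcp [0.6094 0.001  0.0806] yaw 5.9 loader xy mm [  0.9 -80.8] grip 0.155
[ 0.09036108 -0.14728843 -1.41564491]
```

Still hanging about 1.5 mm above the base (−1.4 N); I lower it the last bit and release.

jog_arm:
  deltas:
    - [0, 0, -0.001, 0, 0, 0, 0]
    - [0, 0, -0.001, 0, 0, 0, 0]
    - [0, 0, 0, 0, 0, 0, 0]
    - [0, 0, 0, 0, 0, 0, 0.5]
    - [0, 0, 0, 0, 0, 0, 0.5]
    - [0, 0, 0, 0, 0, 0, 0.5]
    - [0, 0, 0.02, 0, 0, 0, 0.5]
    - [0, 0, 0.04, 0, 0, 0, 0.5]
    - [0, -0.02, 0.04, 0, 0, 0, 0.5]
    - [0, -0.045, 0.03, 0, 0, 0, 0.5]

```text
t: 34.1
eef_pos: [0.6104, -0.0572, 0.2078]
tool_rot: [0.0, 0.667, 0.745, 0.001]
contact_force: [1.2, 0.1, 0.2]
gripper_width: 0.503
grasp_force: 0.0
```

jog_arm:
  deltas:
    - [0, -0.045, 0, 0, 0, 0, 0.5]
    - [0, -0.045, 0, 0, 0, 0, 0.5]
    - [0, -0.045, 0, 0, 0, 0, 0.5]
    - [0, -0.03, 0, 0, 0, 0, 0.5]
    - [0, 0, 0, 0, 0, 0, 0.5]
    - [0, 0, 0, 0, 0, 0, 0.5]

```text
t: 34.7
eef_pos: [0.6087, -0.2262, 0.2056]
tool_rot: [-0.0, 0.67, 0.742, -0.0]
contact_force: [-0.8, 0.9, -0.2]
gripper_width: 0.5
grasp_force: 0.0
```

```bash
python3 - <<'E'
from lc import *
st(); t=snap('top','top5')
a=cv2.imread('pics/top5.png'); cv2.imwrite('pics/f5.png',cv2.resize(a[165:272,70:268],None,fx=4,fy=4,interpolation=cv2.INTER_CUBIC))
E
```

```text
t 34.7 tcp [ 0.6087 -0.2262  0.2056] yaw 5.79 loader xy mm [ -22.8 -306.7] grip 0.5
```

View pics/f5.png

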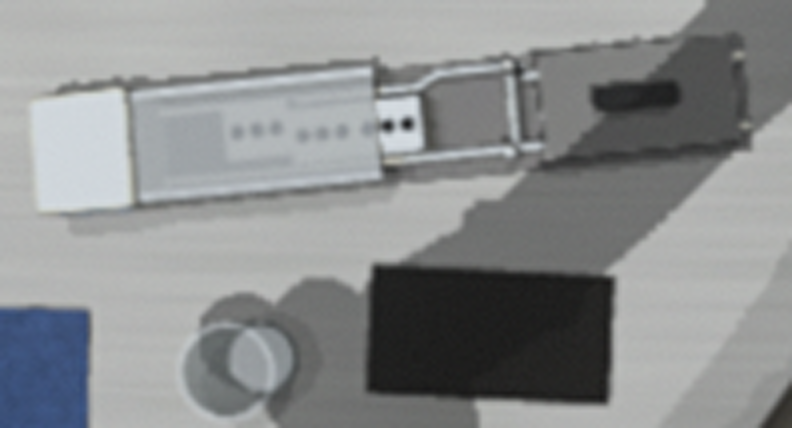

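The cover is back exactly where it first appeared (handle at 592–680, 80–110), the gate is shut, and three packs stand in a row in the bay. I hand it in.

```bash
python3 -c "
from station import bot
print(bot.hand_in())"
```

```text
the job is handed in; nothing more can be done
None
```

I handed the job in at about 35 s of the 210 s allowed, and hand-in returned no verdict. By the last top picture, all three packs on the bench stand in the bay, the gate is shut behind them, and the dust cover is back over the entry lane where it started.

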